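Press the proud stoppers home, shortest bottle first

TASK

Three green bottles have just been topped up and their white stoppers still stand proud: with shut fingertips, gently press each stopper straight down until its head rests on the mouth, first the smallest bottle, then the middle-sized one, then the tallest. Do not grip, lift, tip or shift the bottles, leave everything else where it stands, and finish clear of them.

Things in the scene. Friction and masses are not known exactly. Their poses are not given: they have to be found in the camera images.
- small_bottle: the smallest of three closed green glass wine bottles, loose, upright on the steel table; body 58 mm across up to 75 mm high, neck 27 to 33 mm across, mouth 165 mm above the table. Origin: centre of its underside, z up the bottle. Filled, it stands steadily under a push straight down on its stopper; a sideways push topples it
- stopper_small (a joint): how far the white stopper of the small bottle has been pushed in, m: 0 = underside of the head 12 mm above the mouth, 0.012 = fully home with the head resting on the mouth. It starts between 0 and 0.004, yields to about 4 N of friction plus a little drag, stays where it is left and comes to a hard stop at 0.012; pressing on with more than 30 N is too hard
- stopper_small_top (a point): centre of the flat top of the white plastic stopper head of the small bottle, on the bottle's axis; the head is 16 mm high: a rigid flange 34 mm across and 8 mm thick under a soft crown 30 mm across and 8 mm thick, which gives 1 mm for every 4 N pressed (at most 6 mm) and springs back; so with the stopper fully home its untouched top is 181 mm above the table
- middle_bottle: the middle-sized of three closed green glass wine bottles, loose, upright on the steel table; body 66 mm across up to 105 mm high, neck 27 to 33 mm across, mouth 205 mm above the table. Origin: centre of its underside, z up the bottle. Filled, it stands steadily under a push straight down on its stopper; a sideways push topples it
- stopper_middle (a joint): how far the white stopper of the middle bottle has been pushed in, m: 0 = underside of the head 12 mm above the mouth, 0.012 = fully home with the head resting on the mouth. It starts between 0 and 0.004, yields to about 4 N of friction plus a little drag, stays where it is left and comes to a hard stop at 0.012; pressing on with more than 30 N is too hard
- stopper_middle_top (a point): centre of the flat top of the white plastic stopper head of the middle bottle, on the bottle's axis; the head is 16 mm high: a rigid flange 34 mm across and 8 mm thick under a soft crown 30 mm across and 8 mm thick, which gives 1 mm for every 4 N pressed (at most 6 mm) and springs back; so with the stopper fully home its untouched top is 221 mm above the table
- tall_bottle: the tallest of three closed green glass wine bottles, loose, upright on the steel table; body 72 mm across up to 135 mm high, neck 27 to 33 mm across, mouth 245 mm above the table. Origin: centre of its underside, z up the bottle. Filled, it stands steadily under a push straight down on its stopper; a sideways push topples it
- stopper_tall (a joint): how far the white stopper of the tall bottle has been pushed in, m: 0 = underside of the head 12 mm above the mouth, 0.012 = fully home with the head resting on the mouth. It starts between 0 and 0.004, yields to about 4 N of friction plus a little drag, stays where it is left and comes to a hard stop at 0.012; pressing on with more than 30 N is too hard
- stopper_tall_top (a point): centre of the flat top of the white plastic stopper head of the tall bottle, on the bottle's axis; the head is 16 mm high: a rigid flange 34 mm across and 8 mm thick under a soft crown 30 mm across and 8 mm thick, which gives 1 mm for every 4 N pressed (at most 6 mm) and springs back; so with the stopper fully home its untouched top is 261 mm above the table
- glass_a: small clear tasting glass, 46 mm across, 85 mm high, standing among the bottles; not part of the job. Origin: centre of its underside
- bung: black rubber bung, 42 mm across, 40 mm high, standing among the bottles; not part of the job. Origin: centre of its underside
- capped_bottle: amber bottle with a steel cap and no stopper, 60 mm across, 170 mm high, towards the far side; not part of the job. Origin: centre of its underside
- funnel: steel funnel standing mouth down, 110 mm across, 110 mm high, far right; not part of the job. Origin: centre of its underside
- jar: clear jar with a black lid, 68 mm across, 80 mm high, right side; not part of the job. Origin: centre of its underside
- brush: hand brush lying on the table between the robot and the bottles, about 190 mm long; not part of the job. Origin: at the brush's underside
- steel_cup: open steel cup, 72 mm across, 80 mm high, far left; not part of the job. Origin: centre of its underside
There are look-alikes about, which are no part of the job. What is shaped like the small_bottle but blue or pink is not meant.

How it is judged (in metres and radians):
On the way, in this order (a step that is already met when the one before it is completed fails the run):
1. the smallest bottle's stopper is home, within 2 mm (value of joint stopper_small above 0.01 m), for 0.1 s.
2. the middle-sized bottle's stopper is home, within 2 mm (value of joint stopper_middle above 0.01 m), for 0.1 s.
3. the tallest bottle's stopper is home, within 2 mm (value of joint stopper_tall above 0.01 m), for 0.1 s.
At the end, for the whole second after the job is handed in: All three stoppers are within 2 mm of fully home (joint above 0.010), each bottle stands upright within 0.05 rad, at rest and within 30 mm of where it began, and every other loose thing lies within 30 mm of where it began (value of joint each of stopper_small, stopper_middle, stopper_tall above 0.01 m and distance of each of small_bottle, middle_bottle, tall_bottle, glass_a, bung, capped_bottle, funnel, jar, brush, steel_cup from where it was at the start of the episode below 0.03 m and angle between each of small_bottle, middle_bottle, tall_bottle's own z axis and vertical below 0.05 rad and linear speed of each of small_bottle, middle_bottle, tall_bottle below 0.02 m/s); the robot touches nothing.
It fails at once if a later stopper is pushed in before the one ahead of it in the order is home ((value of joint stopper_middle above 0.006 m and value of joint stopper_small below 0.01 m) or (value of joint stopper_tall above 0.006 m and value of joint any of stopper_small, stopper_middle below 0.01 m)).
It fails at once if a bottle is pressed harder than 30 N (contact force between any of the fingers, the arm and small_bottle above 30 N or contact force between any of the fingers, the arm and middle_bottle above 30 N or contact force between any of the fingers, the arm and tall_bottle above 30 N).
It fails at once if a bottle is lifted 10 mm, carried or pushed aside by 30 mm, or tipped by 0.15 rad (height (world z) of any of small_bottle, middle_bottle, tall_bottle above 0.01 m or distance of any of small_bottle, middle_bottle, tall_bottle from where it was at the start of the episode above 0.03 m or angle between any of small_bottle, middle_bottle, tall_bottle's own z axis and vertical above 0.15 rad).
It fails at once if anything else on the table is moved by 30 mm (distance of any of glass_a, bung, capped_bottle, funnel, jar, brush, steel_cup from where it was at the start of the episode above 0.03 m).
It also fails if it takes over 58 s, if anything falls off the work surface, if the arm or the gripper's body presses on something with over 40 N, if the wrist force passes 120 N, or if a joint passes its speed limit or range.

ROBOT

A 6-joint arm with a two-finger parallel gripper is mounted at the origin on the work surface. World frame = base frame: x ahead of the robot, y to its left, z up, the work surface at z = 0. Lengths are in mm, angles in rad, forces in N, time in s.
With the tool pointing down it reaches from about 275 to 750 mm from the base axis. Payload 10.2 kg.
Tool frame: the origin (TCP) lies at the very end of the fingers, on their centre line; the grasp point (between the pads) lies 19 mm behind it; z points along the fingers, y is the line along which they close (so a half turn about z gives the same grasp; the last joint's range is limited). The gripper opens to 85 mm and grips with 20 to 120 N. Pads are 22 mm wide; open, the fingers measure 114 mm over their backs; the gripper's body (76 mm by 85 mm) begins 54 mm behind the grasp point. The pads swing forward as they close: fully open they stand 13 mm farther back than shut.
Start: joints at [-1.371, 0.313, 1.498, -0, 1.331, -0.223], TCP at [215.404, -478.782, 198.194] pointing down, gripper open.
Joint ranges: [-2.94, 2.94], [-0.97, 2.17], [0.19, 2.56], [-1.23, 4.37], [0.02, 3.11], [-2.88, 2.88]. Speed limits (rad/s): [2.39, 2.39, 3.01, 3.14, 3.14, 3.14].

INTERFACE

Orientations are given as a unit quaternion [w, x, y, z].
In Python, from rig import ctrl gives the robot as it stands.
- The arm moves only by the shell command python3 -m pendant 'ROWS' [FORCE]. ROWS is JSON, a list that holds one entry, the list of rows, each a list of 5 numbers: the shift along the tool's x, y, z normalised to -1 to 1, where 1 is 200 mm, then the turn about the tool's z normalised to -1 to 1, where 1 is pi rad, then the opening, from 0 (shut) to 1 (fully open). In form: [[[dx, dy, dz, spin, hand], ...]]. A call has 1 to 12 rows; each row is the pose to reach, as a shift and turn from the pose commanded when the call began, along the tool's axes at that moment, turning the shorter way round; what a row does not reach only later rows make up. A row lasts 1/10 s, in which the tool goes at most 50 mm and 8.59 degrees, less where a joint would pass 70% of its speed; a pose out of reach is approached as far as the arm can. A call with a number of a shift or a turn outside -1 to 1 is refused whole. A call with a gripper value outside its range is refused whole. The fingers move at their own pace and stop on an object; FORCE is the grip in N (left out, the last holds). Time passes only in rows, so rows that repeat a pose let the fingers close. It gives the time, the measured TCP pose, the force, the opening and the grip force at its end, in the units of the state.
- ctrl.sense(): the state, without advancing time (a new reading comes with each control period).
- ctrl.capture(name): name is "side" or "top"; returns (picture, depth): 420x560x3 uint8, blue, green, red; 420x560 float32, mm along the optical axis (not along the pixel's ray), 0 where there is no reading.
- ctrl.get_calibration(name): a dict with "K" (3x3 intrinsics, pixels), "D" ([k1, k2, p1, p2, k3] as OpenCV has them; the pictures are not rectified), "origin" and "rotation" of the camera in the world. Camera axes: x right, y down, z forward; pixel columns grow to the right and rows downward; lengths in mm; the calibration is good to about 2 mm. A picture is of the moment at which its call begins. get_calibration takes no time and is no camera call.
- ctrl.finish_job(): hands the job in; it is judged then, once.
The state is a dict: "time_s": time; "joints": joint angles; "dq": joint speeds; "tau": joint torques, N m; "eef_pos": TCP position; "ee_rot": TCP orientation; "force": force on the tool from outside, world axes, zero at the start; "wrist_torque": the same for the moment, N m; "grip_width": opening from 0.0 (shut) to 1.0 (fully open); "grip_force": force on a finger pad.
Only numpy, scipy, OpenCV 4.12 (cv2) and the standard library are available. Lean on these libraries where they do the work, as an engineer would, in place of code of your own. Each camera call takes 0.05 s, during which the arm holds its last target. There are 200 camera calls.

## Working session

There is one attempt and no reset: what is moved stays moved. The work goes in short steps, Python scripts to look and compute and a shell command to move; the robot and the scene stay as the last step left them, time stands still between calls to the robot, and variables do not carry over. Pictures are saved under pics/ and viewed, at most 10 in all, crops included, and the job is handed in when it is done.

```bash
mkdir -p pics
cat > look.py <<'E'
import cv2,numpy as np
from rig import ctrl
E
python3 - <<'E'
from look import *
for n in("side","top"):
    p,d=ctrl.capture(n); cv2.imwrite(f"pics/{n}0.png",p); np.save(f"{n}0.npy",d)
    c=ctrl.get_calibration(n); print(n,np.round(c["K"],1).tolist(),np.round(c["D"],3),np.round(c["origin"],1),np.round(c["rotation"],3).tolist())
s=ctrl.sense();print(s)
E
```

```text
side [[401.2, 0.0, 280.7], [0.0, 401.2, 208.0], [0.0, 0.0, 1.0]] [0.006 0.    0.    0.    0.   ] [ 69.3 788.2 775.2] [0.129, -0.233, 0.845, -0.464]
top [[392.6, 0.0, 277.8], [0.0, 392.6, 208.0], [0.0, 0.0, 1.0]] [-0.064  0.     0.     0.     0.   ] [ 465.4   13.3 1282.3] [-0.021, 0.712, -0.701, 0.043]
{'time_s': 0.1, 'joints': array([-1.37138957e+00,  3.13382489e-01,  1.49836908e+00, -5.78377180e-07,
        1.33097885e+00, -2.23370029e-01]), 'dq': array([-0.00083177, -0.00154419, -0.00201564, -0.00146072,  0.0012766 ,
       -0.00067316]), 'tau': array([ 2.67079457e-03, -4.12899756e+01, -2.60142875e+01, -1.73769963e-04,
        3.00097672e-03,  1.03293604e-05]), 'eef_pos': array([ 215.35386139, -478.50796708,  197.69523182]), 'ee_rot': array([-5.68847993e-04,  9.77740375e-01,  2.09817623e-01,  6.53516200e-06]), 'force': array([-0.5534113 ,  0.43399041,  0.51035183]), 'wrist_torque': array([0.02697327, 0.0376994 , 0.02333081]), 'grip_force': 0.0, 'grip_width': 1.0015209962153582}
```

View pics/top0.png

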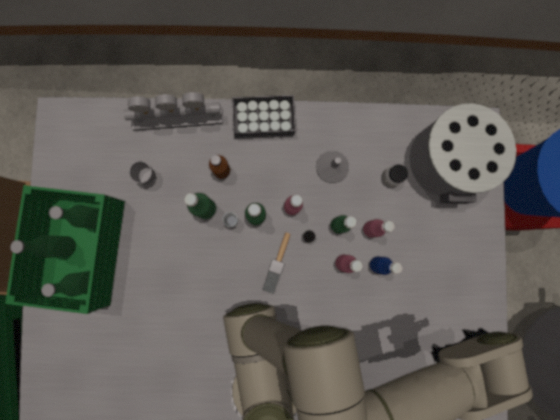

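View pics/side0.png

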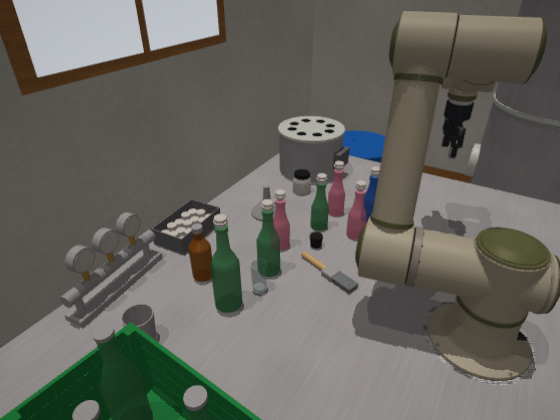

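The top view has three free-standing green bottles with white stoppers at about (190,200), (254,210) and (350,222). In the side view they are at (221,222), (267,205) and (321,180). The look-alikes:
- pink at (294,201), (387,227) and (355,267)
- blue at (396,268)
- green bottles in the crate on the left, which aren't standing on the table

Next I measure the green three and confirm them in a crop.

```bash
cat >> look.py <<'E'
from scipy.spatial.transform import Rotation as R
def cam(n):
    c=ctrl.get_calibration(n); q=np.array(c["rotation"]).ravel()
    M=R.from_quat(np.r_[q[1:],q[0]]).as_matrix() if q.size==4 else q.reshape(3,3)
    return np.array(c["K"]),np.array(c["D"]),np.array(c["origin"]),M
def ray(n,uv):
    K,D,o,M=cam(n); p=cv2.undistortPoints(np.array([[uv]],float),K,D)[0,0]
    return o,M@np.r_[p,1]
def plane(n,uv,z):
    o,r=ray(n,uv); return o+r*(z-o[2])/r[2]
def proj(n,P):
    K,D,o,M=cam(n); return cv2.projectPoints(np.array([(np.array(P)-o)@M],float),np.zeros(3),np.zeros(3),K,D)[0].ravel()
def tri(a,b):
    (o,r),(p,s)=ray("top",a),ray("side",b)
    t=np.linalg.lstsq(np.c_[r,-s],p-o,rcond=None)[0]
    A,B=o+r*t[0],p+s*t[1]; return (A+B)/2,np.linalg.norm(A-B)
def blob(img,uv,r=11,thr=0.6):
    u,v=uv; w=img[v-r:v+r+1,u-r:u+r+1].astype(float)
    m=w.min(2); k=(m>thr*m.max()).astype(np.uint8)
    n,l,s,c=cv2.connectedComponentsWithStats(k)
    i=1+np.argmax(s[1:,4]); return c[i]+[u-r,v-r], s[i]+[u-r,v-r,0,0,0]
SEED=dict(small=((350,222),(321,180)),middle=((254,210),(267,205)),tall=((190,200),(221,222)))
MOUTH=dict(small=165,middle=205,tall=245)
E
python3 - <<'E'
from look import *
T,S=cv2.imread("pics/top0.png"),cv2.imread("pics/side0.png")
dt=np.load("top0.npy")
tiles=[]
for k,(a,b) in SEED.items():
    ca,sa=blob(T,a); cb,sb=blob(S,b,13)
    P,e=tri(ca,cb)
    z=MOUTH[k]+26
    # depth-based top surface points
    K,D,o,M=cam("top"); v,u=np.mgrid[a[1]-9:a[1]+10,a[0]-9:a[0]+10]
    pts=cv2.undistortPoints(np.c_[u.ravel(),v.ravel()].astype(float)[:,None],K,D)[:,0]
    dd=dt[v.ravel(),u.ravel()]; W=o+(np.c_[pts,np.ones(len(pts))]*dd[:,None])@M.T
    W=W[dd>0]; zt=np.percentile(W[:,2],97); top=W[abs(W[:,2]-zt)<5]
    print(k,ca.round(1),sa,cb.round(1),sb,"tri",P.round(1),e.round(1),"plane",plane("top",ca,z-4).round(1),"depth",len(top),top.mean(0).round(1),zt.round(1))
    f=lambda I,c,r:cv2.resize(I[int(c[1])-r:int(c[1])+r,int(c[0])-r:int(c[0])+r],(250,250),interpolation=cv2.INTER_CUBIC)
    tiles.append(np.vstack([f(T,a,20),f(S,(b[0],b[1]+25),40)]))
cv2.imwrite("pics/crop.png",np.clip(np.hstack(tiles)*1.4,0,255).astype(np.uint8))
s=ctrl.sense(); q=s["ee_rot"]; print(R.from_quat(np.r_[q[1:],q[0]]).as_matrix().round(4).tolist())
E
```

```text
small [353.  220.7] [339 211  23  23 362] [321.3 176.3] [316 173  11   8  64] tri [ 532.6 -233.1  183.7] 0.9 plane [ 532.8 -232.1  187. ] depth 76 [ 530.7 -224.1  194.4] 196.1
middle [252.8 205.7] [243 199  23  23 264] [263.7 202.4] [254 192  27  27 405] tri [565.5  48.3 226.4] 3.0 plane [566.8  49.  227. ] depth 78 [558.3  47.1 232. ] 233.8
tall [186.9 198.2] [179 189  23  23 351] [226.3 219.6] [213 209  22  27 358] tri [570.1 212.6 268.4] 22.2 plane [579.7 219.1 267. ] depth 87 [578.  209.7 271.3] 273.0
[[0.912, 0.4103, -0.0002], [0.4103, -0.912, 0.0011], [0.0003, -0.0011, -1.0]]
```

View pics/crop.png

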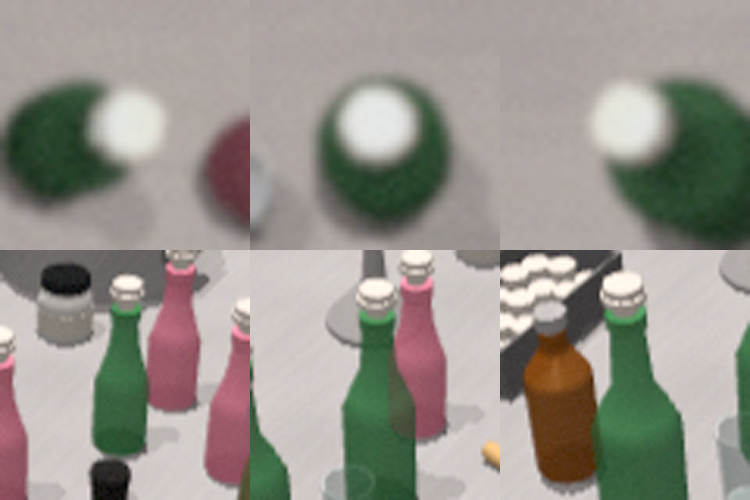

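The crop shows all three are green glass with white stoppers, so they are the bottles meant. The white masks spilled onto the table, so I tighten them.

Run:
```python
from look import *
T,S=cv2.imread("pics/top0.png"),cv2.imread("pics/side0.png")
s=ctrl.sense(); q=s["ee_rot"]; M=R.from_quat(np.r_[q[1:],q[0]]).as_matrix()
for k,(a,b) in SEED.items():
    ca,sa=blob(T,a,11,.8); cb,sb=blob(S,b,9,.8)
    P,e=tri(ca,cb); z=MOUTH[k]+28-2-6
    pl=plane("top",ca,z)
    print(k,ca.round(1),sa,cb.round(1),sb,"tri",P.round(1),e.round(1),"plane",pl.round(1),"side plane",plane("side",cb,z-2).round(1),"tool shift",((pl-s["eef_pos"])@M).round(1))
```

```text
small [351.  221.1] [346 216  11  11  94] [321.4 175. ] [317 173   9   5  33] tri [ 530.2 -225.6  192.3] 2.2 plane [ 531.7 -226.7  185. ] side plane [ 536.5 -242.3  183. ] tool shift [391.7 -99.8  12.9]
middle [253.9 209.1] [249 204  11  11  86] [268.2 200.9] [261 196  14  11  74] tri [555.   44.7 232.5] 4.6 plane [557.7  46.1 225. ] side plane [561.3  30.8 223. ] tool shift [ 527.4 -338.   -26.8]
tall [189.5 198.4] [184 193  12  12 103] [223.9 218.4] [214 213  17  19 140] tri [573.8 208.7 267.2] 12.6 plane [579.4 212.8 265. ] side plane [571.5 202.  263. ] tool shift [ 615.6 -481.1  -66.6]
```

```bash
python3 -m pendant '[[[0,0,-0.15,0,0],[0,0,-0.3,0,0],[0.08,-0.02,-0.4,0,0],[0.2,-0.05,-0.4,0,0],[0.35,-0.09,-0.4,0,0],[0.5,-0.125,-0.4,0,0],[0.65,-0.165,-0.4,0,0],[0.8,-0.2,-0.4,0,0],[0.92,-0.235,-0.4,0,0],[0.98,-0.25,-0.4,0,0],[0.98,-0.25,-0.4,0,0],[0.98,-0.25,-0.4,0,0]]]' 20
python3 -m pendant '[[[0.08,-0.02,0,0,0],[0.2,-0.05,0,0,0],[0.35,-0.09,0,0,0],[0.5,-0.125,0,0,0],[0.65,-0.165,0,0,0],[0.8,-0.2,0,0,0],[0.92,-0.235,0,0,0],[0.98,-0.25,0.1,0,0],[0.98,-0.25,0.2,0,0],[0.98,-0.25,0.25,0,0],[0.98,-0.25,0.25,0,0],[0.98,-0.25,0.25,0,0]]]'
python3 - <<'E'
from look import *
for n in("side","top"):
    p,d=ctrl.capture(n); cv2.imwrite(f"pics/{n}1.png",p)
    u,v=(321,165) if n=="side" else (351,215)
    c=p[v-45:v+45,u-50:u+50]; cv2.imwrite(f"pics/{n}1c.png",cv2.resize(c,(400,360),interpolation=cv2.INTER_CUBIC))
cv2.imwrite("pics/c1.png",np.hstack([cv2.imread("pics/side1c.png"),cv2.imread("pics/top1c.png")]))
s=ctrl.sense();print(s["eef_pos"],s["force"],s["grip_width"],proj("side",s["eef_pos"]),proj("top",s["eef_pos"]))
E
```

```text
time_s: 1.3
eef_pos: [373.1, -353.3, 278.0]
ee_rot: [-0.0, 0.978, 0.21, -0.0]
force: [0.6, -0.8, 0.4]
grip_width: 0.002
grip_force: 0.0
time_s: 2.5
eef_pos: [531.7, -227.7, 229.1]
ee_rot: [0.0, 0.978, 0.209, 0.0]
force: [-0.6, 0.8, -0.0]
grip_width: 0.0
grip_force: 0.0
[ 531.92113671 -227.43201999  229.33331158] [0.31800062 0.77350396 0.12793819] -0.00016948365475269648 [321.39478258 163.87794312] [354.75905955 220.08618986]
```

View pics/c1.png

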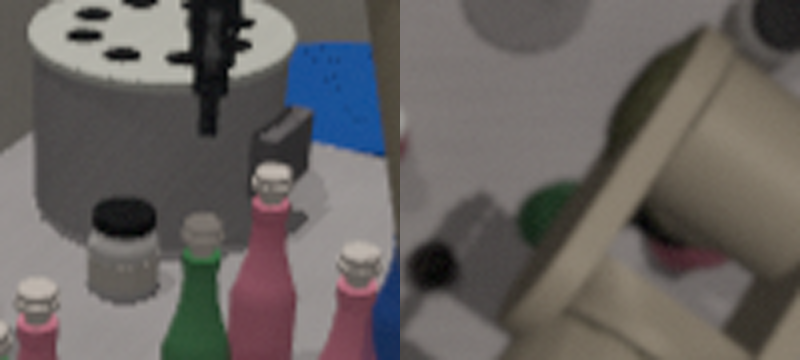

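The side crop shows the shut fingertips at about (323,153) and the small stopper below them at about (322,178). The top view is covered by the arm. The TCP projects to (321,164), which doesn't match, so I check the projections.

Run:
```python
from look import *
s=ctrl.sense()
for n,P in dict(small=(531.7,-226.7,191),middle=(557.7,46.1,231),tall=(579.4,212.8,271)).items(): print(n,proj("side",P),proj("top",P))
p,d=ctrl.capture("side"); g=p[145:175,316:330].min(2); print(g)
print(d[140:190:2,322].astype(int))
def back(n,u,v,dep):
    o,r=ray(n,(u,v)); K,D,o,M=cam(n); return o+r*dep
for v in (150,152,176,178): print(v,back("side",322,v,d[v,322]).round(1))
# side view base circles: bottle bottoms on table
```

```text
small [320.69789014 175.10363565] [351.41739123 220.97761897]
middle [266.11416359 201.29286821] [253.8256843  208.93294845]
tall [217.95033141 216.74700776] [189.01094043 198.16278475]
[[ 76  75  74  74  64  31  27  25  20  42  69  70  70  69]
 [ 73  75  75  73  63  30  25  25  22  42  71  73  72  71]
 [ 76  73  74  75  63  32  21  19  19  50  69  72  72  73]
 [ 75  74  75  75  61  28  19  18  17  55  69  75  71  70]
 [ 74  74  73  74  55  28  17  17  19  56  70  74  71  70]
 [ 74  75  74  73  56  21  24  24  20  56  72  71  71  71]
 [ 74  75  75  74  50  24  28  17  17  57  70  72  72  74]
 [ 74  74  74  76  45  24  13  16  19  62  71  71  72  72]
 [ 74  75  74  76  57  37  34  36  37  69  74  73  72  68]
 [ 74  74  74  75  69  64  61  60  61  71  73  75  70  71]
 [ 74  72  73  72  76  72  75  71  74  74  72  71  72  70]
 [ 74  75  74  73  73  72  72  72  72  73  70  70  72  70]
 [ 71  73  73  71  72  72  73  73  73  71  71  70  70  71]
 [ 74  71  72  70  72  73  72  73  72  71  72  71  70  70]
 [ 72  72  72  72  72  73  72  72  70  72  70  70  71  72]
 [ 73  73  73  71  72  73  69
[... 392 characters left out ...]
0  73  71  73  71  72  71  71  71  74  69  71  73]
 [ 72  72  73  70  74  70  70  71  72  71  72  70  71  72]
 [ 71  72  70  73  71  71  71  73  74  71  72  71  72  70]
 [ 72  71  72  71  72  71  72  73  71  71  72  71  70  71]
 [ 73  71  72  72  70  73  73  73  73  71  72  69  72  72]
 [ 74  72  70  71  74  77  72  72  71  69  71  71  72  73]
 [ 74  71  79  91  92  94  93  96  87  75  69  71  71  71]
 [ 71  86  98 106 108 110 111 113 105  84  76  73  71  72]]
[1137 1154 1174 1184 1186 1182 1194 1205 1551 1553 1557 1562 1570 1572
 1580 1571 1595 1249 1241 1233 1236 1237 1253 1251 1251]
150 [ 524.3 -209.2  284.3]
152 [ 527.4 -216.7  274.2]
176 [ 524.9 -221.9  191.9]
178 [ 520.3 -212.5  190.5]
```

Run:
```python
from look import *
for z in (198,211): print(proj("side",(215.4,-478.8,z)))
K,D,o,M=cam("side"); print("cam axes world",M.T.round(2).tolist(), "TCP depth",((ctrl.sense()["eef_pos"]-o)@M)[2])
p,d=ctrl.capture("side")
for v in range(130,156,3):
    r=p[v,300:345].min(1).astype(int); k=np.where(r<50)[0]+300
    print(v,k.min(),k.max(),d[v,k].astype(int).min())
a=cv2.imread("pics/side0.png")[95:165,420:500]
b=cv2.imread("pics/side1.png")[95:190,270:370]
cv2.imwrite("pics/c2.png",np.hstack([cv2.resize(a,(400,400)),cv2.resize(b,(400,400))]))
```

```text
[444.2066363  165.12871882]
[445.0950759  161.46226421]
cam axes world [[-0.86, -0.51, -0.0], [-0.27, 0.46, -0.84], [0.43, -0.72, -0.54]] TCP depth 1228.6469739482905
130 319 332 1117
133 300 344 1110
136 319 344 1112
139 320 344 1127
142 319 344 1145
145 321 344 1177
148 321 342 1184
151 320 338 1188
154 335 344 1569
```

View pics/c2.png

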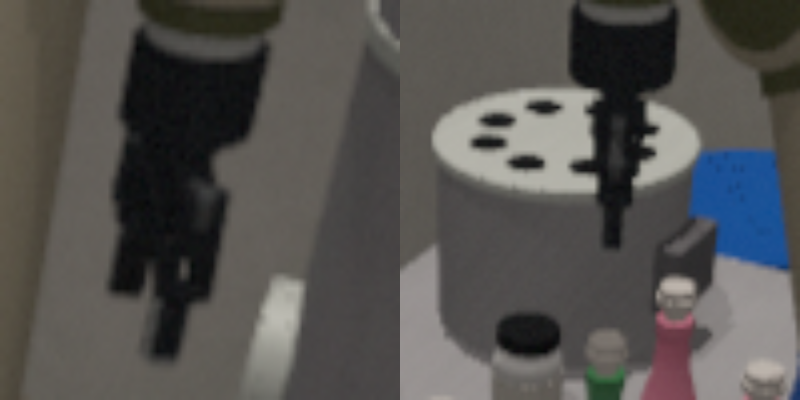

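The left tile is the start pose and the right tile is now. In both, the fingertips appear about 10 px (roughly 30 mm) higher than the reported TCP, while their sideways alignment with the stopper is within about 2 mm. The stopper's own position and height agree in both views, so I descend in short steps and rely on the force reading.

```bash
python3 -m pendant '[[[0,0,0.05,0,0],[0,0,0.1,0,0],[0,0,0.15,0,0],[0,0,0.16,0,0],[0,0,0.16,0,0]]]' | egrep 'pos|force'
python3 -m pendant '[[[0,0,0.012,0,0],[0,0,0.025,0,0],[0,0,0.025,0,0]]]' | egrep 'pos|force'
python3 -m pendant '[[[0,0,0.012,0,0],[0,0,0.025,0,0],[0,0,0.025,0,0]]]' | egrep 'pos|force'
```

```text
eef_pos: [531.7, -226.6, 195.6]
force: [-0.6, -0.3, 0.7]
grip_force: 0.0
eef_pos: [531.8, -226.7, 191.0]
force: [0.0, 0.1, -0.2]
grip_force: 0.0
eef_pos: [531.7, -226.7, 185.8]
force: [-0.6, -0.3, 0.4]
grip_force: 0.0
```

```bash
cat >> look.py <<'E'
def gap(u,v0,v1):
    p,d=ctrl.capture("side"); 
    for v in range(v0,v1): print(v,p[v,u-7:u+8].min(1))
E
python3 -c "
from look import *
gap(322,157,180)"
```

```text
157 [74 73 70 51 44 22 21 18 17 22 25 44 68 71 70]
158 [73 73 73 68 65 31 17 17 14 28 52 63 69 72 70]
159 [73 74 72 74 72 37 14 21 19 35 70 72 71 72 73]
160 [73 73 73 74 69 33 23 17 18 44 69 72 71 70 70]
161 [72 74 71 74 66 29 20 19 21 45 68 69 71 71 70]
162 [74 74 73 73 65 27 15 16 16 49 71 73 71 69 70]
163 [73 76 73 76 66 32 12 18 19 57 71 71 71 70 72]
164 [74 76 74 75 65 31 17 16 16 58 72 71 70 70 72]
165 [76 74 72 74 61 26 19 20 19 55 70 73 70 73 72]
166 [75 73 71 74 59 31 26 25 26 56 71 71 71 71 71]
167 [73 73 72 73 68 59 57 58 56 65 72 71 71 70 71]
168 [70 72 72 71 73 71 73 72 73 72 71 71 72 72 70]
169 [72 72 71 72 72 71 71 70 72 73 70 71 72 70 70]
170 [71 71 71 73 71 72 72 73 71 71 71 71 70 74 69]
171 [71 71 75 69 72 70 73 72 72 72 71 70 71 70 72]
172 [72 72 73 73 72 74 77 73 72 72 70 72 69 72 72]
173 [74 73 72 80 91 95 86 80 79 77 73 72 72 71 70]
174 [ 72  74  84  98 107 101  87  85  86  83  81  75  73  73  73]
175 [ 74  71  96 108 109 100  99  87  86  86  85  79  72  72  71]
176 [ 71  76  95 104 108 112 111 101  98  90  88  80  72  71  73]
177 [ 71  86  93  96 100 103 103 103 103  88  88  81  71  72  73]
178 [ 72  89 101  98  87  92  94  92  91  89  86  87  75  71  72]
179 [ 72  82  97 100  97  97  99 100  99  91  85  85  73  71  69]
```

Still no contact. The tip edge is at row 167 and the stopper top at row 175, so about 25 mm is left, and the tip is centred on it (columns 321.9 against 321.7).

```bash
python3 -m pendant '[[[0,0,0.025,0,0],[0,0,0.05,0,0],[0,0,0.05,0,0]]]' | egrep 'pos|^force'
python3 -m pendant '[[[0,0,0.012,0,0],[0,0,0.025,0,0],[0,0,0.025,0,0]]]' | egrep 'pos|^force'
python3 -m pendant '[[[0,0,0.008,0,0],[0,0,0.015,0,0],[0,0,0.015,0,0]]]' | egrep 'pos|^force'
```

```text
eef_pos: [531.5, -226.5, 175.2]
force: [0.4, -1.0, 0.8]
eef_pos: [531.7, -226.7, 170.9]
force: [0.2, -0.3, -0.1]
eef_pos: [531.8, -226.7, 168.0]
force: [-0.7, 0.2, 0.5]
```

```bash
python3 -c "
from look import *
gap(322,167,180)
print(ctrl.sense()['force'])"
```

```text
167 [74 71 71 74 52 22 16 22 15 60 72 71 70 70 71]
168 [73 72 70 74 48 22 20 17 16 68 72 71 72 71 72]
169 [74 71 71 75 45 21 27  6 21 67 72 72 72 70 70]
170 [72 70 71 72 45 22 27 18 19 68 70 73 71 71 71]
171 [72 72 73 74 47 29 15 18 22 69 72 71 72 69 71]
172 [75 74 72 75 63 56 53 53 56 69 73 69 71 74 72]
173 [73 74 73 80 81 79 79 80 78 77 73 73 72 72 71]
174 [73 70 85 98 88 86 85 88 84 85 82 74 74 73 71]
175 [ 71  73  98 108 100  87  86  87  87  87  84  79  74  70  71]
176 [ 71  75  96 105 109  99  98  94  87  87  87  79  73  72  72]
177 [ 73  87  93  97 100 103 105  99  90  86  87  82  72  71  72]
178 [72 90 99 98 91 92 94 91 90 90 86 86 75 73 71]
179 [ 72  80  97 100  95  99  99  91  89  89  86  84  72  71  70]
[-0.00880127  0.0836279   0.64162625]
```

```bash
for i in 1; do python3 -m pendant '[[[0,0,0.008,0,0],[0,0,0.015,0,0],[0,0,0.015,0,0]]]' | egrep 'pos|^force'; done
python3 -m pendant '[[[0,0,0.008,0,0],[0,0,0.015,0,0],[0,0,0.015,0,0]]]' | egrep 'pos|^force'
python3 -m pendant '[[[0,0,0.008,0,0],[0,0,0.015,0,0],[0,0,0.015,0,0]]]' | egrep 'pos|^force'
```

```text
eef_pos: [531.8, -226.7, 164.9]
force: [0.5, -0.4, -0.3]
eef_pos: [531.8, -226.7, 162.0]
force: [1.0, -0.2, -0.8]
eef_pos: [531.9, -226.8, 159.4]
force: [-0.5, -0.4, 2.4]
```

Contact at TCP z of about 160. I continue in 3 mm steps and watch for the force rise at the stop.

```bash
python3 -m pendant '[[[0,0,0.008,0,0],[0,0,0.015,0,0],[0,0,0.015,0,0]]]' | egrep 'pos|^force'
python3 -m pendant '[[[0,0,0.008,0,0],[0,0,0.015,0,0],[0,0,0.015,0,0]]]' | egrep 'pos|^force'
python3 -m pendant '[[[0,0,0.005,0,0],[0,0,0.01,0,0],[0,0,0.01,0,0]]]' | egrep 'pos|^force'
```

```text
eef_pos: [531.9, -226.8, 156.2]
force: [-0.2, -0.2, 2.8]
eef_pos: [531.9, -226.8, 153.0]
force: [0.1, -1.1, 3.3]
eef_pos: [531.9, -226.8, 151.1]
force: [0.8, 0.8, 3.9]
```

```bash
python3 -m pendant '[[[0,0,0.005,0,0],[0,0,0.01,0,0],[0,0,0.01,0,0]]]' | egrep 'pos|^force'
python3 -m pendant '[[[0,0,0.005,0,0],[0,0,0.005,0,0]]]' | egrep 'pos|^force'
python3 -m pendant '[[[0,0,0.005,0,0],[0,0,0.005,0,0]]]' | egrep 'pos|^force'
```

```text
eef_pos: [531.9, -226.8, 149.1]
force: [-0.0, -0.2, 3.6]
eef_pos: [531.9, -226.8, 148.1]
force: [0.4, -1.1, 3.4]
eef_pos: [531.9, -226.7, 147.1]
force: [0.2, -0.7, 3.9]
```

```bash
python3 -m pendant '[[[0,0,0.005,0,0],[0,0,0.005,0,0]]]' | egrep 'pos|^force'
python3 -m pendant '[[[0,0,0.005,0,0],[0,0,0.005,0,0]]]' | egrep 'pos|^force'
python3 -m pendant '[[[0,0,0.005,0,0],[0,0,0.005,0,0]]]' | egrep 'pos|^force'
```

```text
eef_pos: [531.9, -226.8, 146.4]
force: [0.9, -0.0, 6.8]
eef_pos: [532.0, -226.9, 145.8]
force: [-1.5, 0.8, 9.0]
eef_pos: [532.1, -226.9, 145.2]
force: [-2.1, 1.2, 11.0]
```

The small stopper is home: the force rises steadily to 11 N. That makes home TCP z = top height − 33 mm, so I expect middle contact at about 196–200 with home at 188, and tall contact at about 236–240 with home at 228. Next I rise and go to the middle bottle.

```bash
python3 -m pendant '[[[0,0,-0.05,0,0],[0,0,-0.15,0,0],[0,0,-0.3,0,0],[0,0,-0.42,0,0],[0.04,-0.07,-0.44,0,0],[0.1,-0.175,-0.44,0,0],[0.18,-0.315,-0.44,0,0],[0.26,-0.455,-0.44,0,0],[0.32,-0.56,-0.44,0,0],[0.34,-0.595,-0.44,0,0],[0.34,-0.595,-0.44,0,0]]]' | egrep 'time|pos|^force'
python3 -m pendant '[[[0.04,-0.07,0,0,0],[0.1,-0.175,0,0,0],[0.18,-0.315,0,0,0],[0.26,-0.455,0,0,0],[0.32,-0.56,0,0,0],[0.34,-0.595,0,0,0],[0.34,-0.595,0,0,0],[0.34,-0.595,0,0,0]]]' | egrep 'time|pos|^force'
python3 - <<'E'
from look import *
p,d=ctrl.capture("side"); cv2.imwrite("pics/side2.png",p)
c=p[130:230,200:340]; cv2.imwrite("pics/c3.png",cv2.resize(c,(700,500),interpolation=cv2.INTER_CUBIC))
s=ctrl.sense();print(s["eef_pos"],s["force"],proj("side",s["eef_pos"]+[0,0,33]))
E
```

```text
time_s: 9.0
eef_pos: [544.8, -89.1, 231.5]
force: [-0.4, -0.5, -0.2]
time_s: 9.8
eef_pos: [558.2, 45.2, 232.0]
force: [0.7, 0.2, -0.5]
[558.2349016   45.05273666 232.08854616] [-0.17250472 -0.0209709  -0.51946348] [265.88198702 189.66256148]
```

View pics/c3.png

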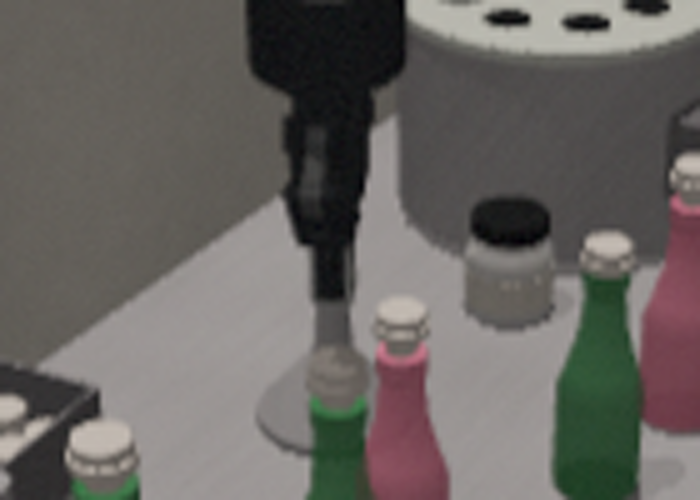

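The small stopper now sits flush. The tip is at (266.6,190), above the middle stopper at (267.6,204) and about 2 mm off, so I nudge it while descending.

```bash
python3 -m pendant '[[[-0.01,0,0.04,0,0],[-0.01,0,0.09,0,0],[-0.01,0,0.14,0,0],[-0.01,0,0.15,0,0],[-0.01,0,0.15,0,0]]]' | egrep 'pos|^force'
python3 -m pendant '[[[0,0,0.008,0,0],[0,0,0.015,0,0],[0,0,0.015,0,0]]]' | egrep 'pos|^force'
python3 -m pendant '[[[0,0,0.008,0,0],[0,0,0.015,0,0],[0,0,0.015,0,0]]]' | egrep 'pos|^force'
python3 -m pendant '[[[0,0,0.008,0,0],[0,0,0.015,0,0],[0,0,0.015,0,0]]]' | egrep 'pos|^force'
```

```text
eef_pos: [556.2, 45.2, 201.6]
force: [0.3, -0.1, 0.7]
eef_pos: [556.4, 45.3, 199.2]
force: [-0.7, 0.1, 0.2]
eef_pos: [556.6, 45.3, 196.5]
force: [-0.7, 0.1, 2.4]
eef_pos: [556.5, 45.3, 193.2]
force: [-0.1, -0.2, 3.7]
```

Contact is as expected. I press on to 189, then in 1 mm steps.

```bash
python3 -m pendant '[[[0,0,0.008,0,0],[0,0,0.015,0,0],[0,0,0.02,0,0],[0,0,0.02,0,0]]]' | egrep 'pos|^force'
python3 -m pendant '[[[0,0,0.005,0,0],[0,0,0.01,0,0],[0,0,0.01,0,0]]]' | egrep 'pos|^force'
python3 -m pendant '[[[0,0,0.005,0,0],[0,0,0.005,0,0]]]' | egrep 'pos|^force'
python3 -m pendant '[[[0,0,0.005,0,0],[0,0,0.005,0,0]]]' | egrep 'pos|^force'
```

```text
eef_pos: [556.4, 45.3, 189.0]
force: [1.0, 0.8, 3.4]
eef_pos: [556.4, 45.3, 187.1]
force: [1.6, -0.3, 3.0]
eef_pos: [556.5, 45.3, 186.4]
force: [-0.9, 0.6, 6.5]
eef_pos: [556.6, 45.3, 185.8]
force: [-1.1, 0.2, 8.6]
```

```bash
python3 -m pendant '[[[0,0,0.005,0,0],[0,0,0.005,0,0]]]' | egrep 'pos|^force'
python3 -m pendant '[[[0,0,-0.05,0,0],[0,0,-0.15,0,0],[0,0,-0.3,0,0],[0,0,-0.42,0,0],[0,0,-0.43,0,0],[0.06,-0.1,-0.43,0,0],[0.15,-0.25,-0.43,0,0],[0.27,-0.44,-0.43,0,0],[0.37,-0.61,-0.43,0,0],[0.435,-0.715,-0.43,0,0],[0.435,-0.715,-0.43,0,0],[0.435,-0.715,-0.43,0,0]]]' | egrep 'time|pos|^force'
python3 - <<'E'
from look import *
p,d=ctrl.capture("side"); cv2.imwrite("pics/side3.png",p)
c=p[160:260,170:310]; cv2.imwrite("pics/c4.png",cv2.resize(c,(700,500),interpolation=cv2.INTER_CUBIC))
s=ctrl.sense();print(s["eef_pos"],s["force"],proj("side",s["eef_pos"]+[0,0,33]),proj("side",[*s["eef_pos"][:2],271]))
E
```

```text
eef_pos: [556.7, 45.3, 185.2]
force: [-1.3, 0.7, 10.7]
time_s: 13.75
eef_pos: [576.7, 211.2, 269.0]
force: [0.3, -0.9, 0.2]
[576.84413594 210.61447092 269.40039025] [0.18151551 0.38288633 0.43219489] [218.27201485 204.85331635] [219.44710728 216.60709039]
```

View pics/c4.png

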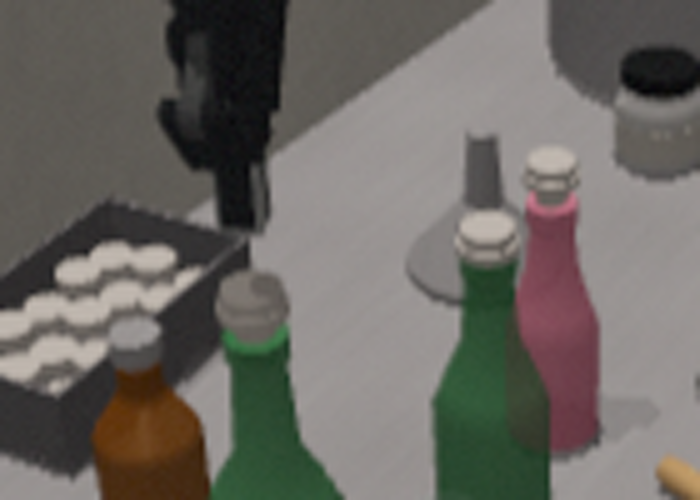

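The middle stopper is flush. The tip at (218.4,205.6) is over the tall stopper at (220.4,217), so it needs a nudge of about 2.5 mm, then the press.

```bash
python3 -m pendant '[[[-0.012,0,0.04,0,0],[-0.012,0,0.09,0,0],[-0.012,0,0.13,0,0],[-0.012,0,0.135,0,0],[-0.012,0,0.135,0,0]]]' | egrep 'pos|^force'
python3 -m pendant '[[[0,0,0.008,0,0],[0,0,0.015,0,0],[0,0,0.015,0,0]]]' | egrep 'pos|^force'
python3 -m pendant '[[[0,0,0.008,0,0],[0,0,0.015,0,0],[0,0,0.015,0,0]]]' | egrep 'pos|^force'
python3 -m pendant '[[[0,0,0.008,0,0],[0,0,0.015,0,0],[0,0,0.015,0,0]]]' | egrep 'pos|^force'
```

```text
eef_pos: [574.8, 210.2, 242.9]
force: [-0.7, 0.2, 0.4]
eef_pos: [574.9, 210.4, 240.1]
force: [-0.1, -0.7, -0.5]
eef_pos: [574.9, 210.4, 237.1]
force: [0.7, 0.0, 0.7]
eef_pos: [574.9, 210.4, 234.4]
force: [-0.5, -0.6, 3.7]
```

```bash
python3 -m pendant '[[[0,0,0.008,0,0],[0,0,0.015,0,0],[0,0,0.025,0,0],[0,0,0.025,0,0]]]' | egrep 'pos|^force'
python3 -m pendant '[[[0,0,0.005,0,0],[0,0,0.01,0,0],[0,0,0.01,0,0]]]' | egrep 'pos|^force'
python3 -m pendant '[[[0,0,0.005,0,0],[0,0,0.005,0,0]]]' | egrep 'pos|^force'
python3 -m pendant '[[[0,0,0.005,0,0],[0,0,0.005,0,0]]]' | egrep 'pos|^force'
```

```text
eef_pos: [574.9, 210.4, 228.9]
force: [-0.3, -0.4, 3.1]
eef_pos: [574.9, 210.4, 227.1]
force: [0.8, 0.1, 2.4]
eef_pos: [574.9, 210.4, 226.5]
force: [-0.8, -0.0, 6.0]
eef_pos: [575.0, 210.4, 225.9]
force: [-1.6, 0.2, 9.0]
```

The tall stopper reached its stop. I press 1 mm more, retreat and check.

```bash
python3 -m pendant '[[[0,0,0.005,0,0],[0,0,0.005,0,0]]]' | egrep 'pos|^force'
python3 -m pendant '[[[0,0,-0.05,0,0],[0,0,-0.15,0,0],[0,0,-0.3,0,0],[0,0,-0.45,0,0],[0,0,-0.5,0,0],[0,0,-0.5,0,0],[0,0,-0.5,0,0]]]' | egrep 'time|pos|^force'
python3 - <<'E'
from look import *
p,d=ctrl.capture("side")
c=p[140:340,170:400]; cv2.imwrite("pics/c5.png",cv2.resize(c,(690,600),interpolation=cv2.INTER_CUBIC))
E
```

```text
eef_pos: [575.1, 210.4, 225.3]
force: [-2.2, -0.0, 10.2]
time_s: 17.2
eef_pos: [574.6, 210.4, 322.4]
force: [-0.0, -0.2, 0.3]
```

View pics/c5.png

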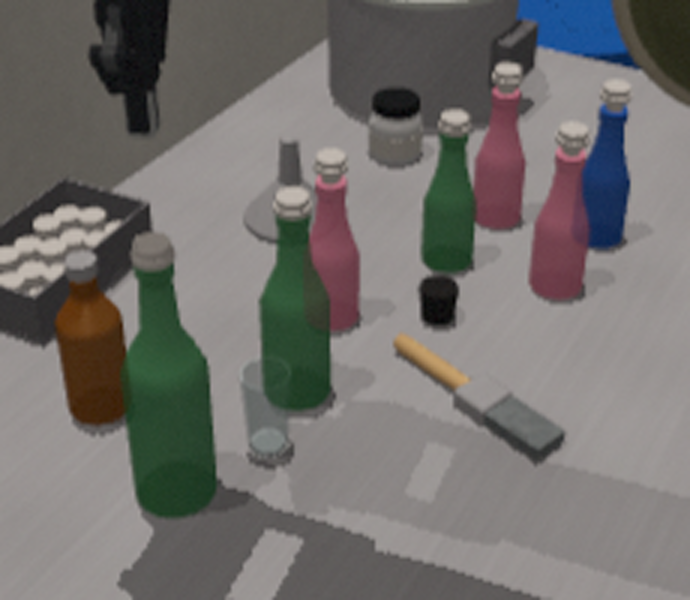

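The three green stoppers, at crop (454,122), (293,202) and (153,250), rest flush. The bottles stand upright, nothing else has moved, and the tool is clear.

```bash
python3 -c "
from rig import ctrl
print(ctrl.finish_job())"
```

```text
the job is handed in; nothing more can be done
None
```

I pressed the three stoppers home in order (small, middle, tall), each at about 11 N, with the bottles left upright, the arm clear and the job handed in at about 17 s; hand-in returned no verdict.

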